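# Settle the line projector on its kinematic base

## Robot

A 6-joint arm with a two-finger parallel gripper is mounted at the origin on the work surface. World frame = base frame: x ahead of the robot, y to its left, z up, the work surface at z = 0. Lengths are in m, angles in rad, forces in N, time in s.
With the tool pointing down it reaches from about 0.15 to 0.775 m from the base axis. Payload 6.1 kg.
Tool frame: the origin (TCP) lies at the very end of the fingers, on their centre line; the grasp point (between the pads) lies robot.pinch_z behind it (robot.pinch_z is the distance from the TCP to the grasp point, in m); z points along the fingers, y is the line along which they close (so a half turn about z gives the same grasp; the last joint's range is limited). The gripper opens to 85 mm and grips with 20 to 120 N. Pads are 22 mm wide; open, the fingers measure 114 mm over their backs; the gripper's body (76 mm by 85 mm) begins 54 mm behind the grasp point. The pads swing forward as they close: fully open they stand 13 mm farther back than shut.
Start: joints at [-1.177, 0.126, -0.04, 1.405, 0, 1.571], TCP at [0.201, -0.485, 0.231] pointing down, gripper open.
Joint ranges: [-2.72, 2.72], [-0.95, 1.95], [-1.27, 1.35], [-1.78, 2.02], [-1.46, 1.47], [-3.14, 3.14]. Speed limits (rad/s): [2.39, 2.39, 3.01, 3.14, 3.14, 3.14].

## Interface

Orientations are given as a rotation vector (axis times angle).
In Python, from station import robot, eyes, job_done gives the robot as it stands. The module is installed in compiled form; this text tells all that it offers.
- The arm moves only by the tool play_rows, never from a script. Its argument "rows" is one flat list of numbers, 7 for each row, row after row: the turn, a rotation vector about the tool's x, y, z in rad, then the shift along the tool's x, y, z in m, then the opening, from 0 (shut) to 1 (fully open). In form: [wx, wy, wz, x, y, z, grip, wx, wy, wz, x, y, z, grip, ...]. A call has exactly 10 rows; each row is the pose to reach, as a shift and turn from the pose commanded when the call began, along the tool's axes at that moment; what a row does not reach only later rows make up. A row lasts 1/8 s, in which the tool goes at most 62.5 mm and 10.7 degrees, less where a joint would pass 70% of its speed; a pose out of reach is approached as far as the arm can. A call with a gripper value outside its range is refused whole. The fingers move at their own pace and stop on an object; "newtons" is the grip in N (left out, the last holds). Time passes only in rows, so rows that repeat a pose let the fingers close, or fill a call up. It gives the time, the measured TCP pose, the force, the opening and the grip force at its end, in the units of the state.
- robot.sense(): the state, without advancing time (a new reading comes with each control period).
- eyes.get_image(name): name is "side" or "top"; returns (picture, depth): 420x560x3 uint8, red, green, blue; 420x560 float32, m along the optical axis (not along the pixel's ray), 0 where there is no reading.
- eyes.camera_params(name): a dict with "fovy" (degrees; the focal length in pixels is half the picture's height over the tangent of half this angle, whatever the lens; pixels are square), "cx", "cy" (the principal point, pixels), "rvec" (rotation vector, rad) and "tvec" (3), from world to camera coordinates, as OpenCV has them. Camera axes: x right, y down, z forward; pixel columns grow to the right and rows downward; lengths in m; the calibration is good to about 2 mm. A picture is of the moment at which its call begins. camera_params takes no time and is no camera call.
- job_done(): hands the job in; it is judged then, once.
The state is a dict: "time": time; "joint_positions": joint angles; "qd": joint speeds; "tau": joint torques, N m; "ee_pos": TCP position; "eef_rot": TCP orientation; "ft_force": force on the tool from outside, world axes, zero at the start; "ft_torque": the same for the moment, N m; "gripper_width": opening from 0.0 (shut) to 1.0 (fully open); "finger_force": force on a finger pad.
Only numpy, scipy, OpenCV 4.12 (cv2) and the standard library are available. Lean on these libraries where they do the work, as an engineer would, in place of code of your own. Each camera call takes 0.05 s, during which the arm holds its last target. There are 200 camera calls.

## Task

Put the line projector back on its kinematic base, so that its drawing falls on the relief as before: front left ball foot in the cone, front right one in the groove, rear one on the flat. Keep it upright, lower it by hand without dropping it and press it down, firmly enough for the spring catch to snap over its keel but never squashing the base's rubber mounts solid, until all three feet sit fully home. Then let go, and leave the tin, the brush and the brass offcut where they are.

Things in the scene. Friction and masses are not known exactly. Their poses are not given: they have to be found in the camera images.
- projector_mid (a point): middle of the line projector's grey oblong housing, half-way up it: 108 mm long, 46 mm wide, 62 mm high, flat sides, its underside 31 mm below this point and its top 31 mm above. x forward (to the round lens, which ends 82 mm ahead), y left, z up. Its weight is centred here to within 5 mm. Whole projector 93 mm high, about 0.7 kg
- foot_left (a point): centre of the projector's front left foot, a polished steel ball of 22 mm diameter under the T-shaped aluminium foot plate: 38 mm forward, 52 mm left, 51 mm down from projector_mid, axes alike. Goes in the cone
- foot_right (a point): centre of the front right ball foot: 38 mm forward, 52 mm right, 51 mm down from projector_mid. Goes in the groove
- foot_rear (a point): centre of the rear ball foot: 76 mm back, 51 mm down from projector_mid. Goes on the flat. The mean of the three foot centres lies straight below projector_mid. Under the middle of the foot plate runs the keel, a round steel bar 10 mm thick and 64 mm long lying front to back; its lower side is 4.5 mm higher than the undersides of the feet. The foot plate's top is 20 mm above the foot centres
- seat_cone (a point): where foot_left's centre lies when home in the 90 degree cone (27 mm mouth) at the base's front left: 2 mm above the base's top face, the ball reaching 9 mm below that face. x forward, y left, z up, as the base
- seat_groove (a point): where foot_right's centre lies when home in the 90 degree V groove (27 mm wide, 44 mm long, running left-right) at the base's front right, 104 mm to the right of seat_cone
- seat_flat (a point): where foot_rear's centre lies when home on the flat steel disc in the round pocket (36 mm wide, 9 mm deep) at the base's rear, 114 mm behind the line from cone to groove
- base_catch (a point): middle of the base at its top face: the catch, a slot between two long sprung jaws in blocks 9 mm high. The jaws meet the keel 7 to 8 mm before home, where the projector's own weight (5 to 9 N) leaves it standing; pressed further they resist more and more, snap over the bar and draw the feet home, and the force felt drops by several N. This loads the base with 17 to 23 N in all, weight included
- base: the base's grey foot, bolted to the bench, 215 x 180 x 10 mm, origin on the bench below base_catch. x forward, y left. Over it the aluminium top plate (205 x 170 x 22 mm, top face 58 mm above the bench) stands on four soft rubber mounts and carries the seats and the catch, so it sinks while one presses
- stage (a joint): how far the base's top plate has moved (m): 0 with nothing on it, negative as it sinks, staying level, on its rubber mounts. The mounts are squashed solid at -0.012
- tin: closed dark metal tin, 84 mm wide, 95 mm high, to be left alone; origin under its middle
- brush: flat brush lying on the bench, to be left alone
- offcut: flat brass offcut 90 x 30 x 12 mm, to be left alone; origin under its middle

How it is judged:
At the end, for the whole second after the job is handed in: Each of the three ball feet is home in its own seat, its centre within 2 mm of where it belongs (left foot in the cone, right foot in the groove, rear foot on the flat), held by the catch; the projector is at rest and let go (distance between foot_left and seat_cone below 0.002 m and distance between foot_right and seat_groove below 0.002 m and distance between foot_rear and seat_flat below 0.002 m and linear speed of projector below 0.01 m/s); the robot touches nothing.
It fails at once if the base is pressed so hard that its rubber mounts are squashed solid (top plate sunk 12 mm, about 26 N) (value of joint stage below -0.012 m).
It fails at once if the projector is dropped (it falls out of the hand, faster than 0.15 m/s, before its feet are in the seats) (linear speed of projector above 0.15 m/s and contact force between the fingers and projector below 0.1 N and distance between projector_mid and base_catch above 0.0625 m).
It fails at once if the projector is tipped by more than 0.35 rad (angle between projector_mid's own z axis and vertical above 0.35 rad).
It fails at once if the tin, the brush or the offcut is moved more than 15 mm (distance of any of tin, brush, offcut from where it was at the start of the episode above 0.015 m).
It also fails if it takes over 51 s, if anything falls off the work surface, if the arm or the gripper's body presses on something with over 40 N, if the wrist force passes 120 N, or if a joint passes its speed limit or range.

## Working session

There is one attempt and no reset: what is moved stays moved. The work goes in short steps, Python scripts to look and compute and a tool call to move; the robot and the scene stay as the last step left them, time stands still between calls to the robot, and variables do not carry over. Pictures are saved under pics/ and viewed, at most 10 in all, crops included, and the job is handed in when it is done.

Besides the shell and the picture viewer there is one more tool, called after ">>>" as name(argument=value, ...), one argument or row to a line, values as JSON. play_rows: Moves the arm, as the interface text tells. Its arguments: {"type":"object","properties":{"rows":{"type":"array","items":{"type":"number"}},"newtons":{"type":"number"}},"required":["rows"]}

```bash
mkdir -p pics; cat > h.py <<'E'
import numpy as np, cv2
from station import robot, eyes, job_done
def cam(n):
    p=eyes.camera_params(n); R=cv2.Rodrigues(np.array(p["rvec"],float))[0]; t=np.array(p["tvec"],float)
    f=210/np.tan(np.radians(p["fovy"])/2); return R,t,f,p["cx"],p["cy"]
def cloud(n,d):
    R,t,f,cx,cy=cam(n); v,u=np.mgrid[0:420,0:560]
    P=np.stack([(u-cx)/f*d,(v-cy)/f*d,d],-1); return (P-t)@R
def onplane(n,uv,z):
    R,t,f,cx,cy=cam(n); uv=np.atleast_2d(uv).astype(float)
    r=np.c_[(uv-[cx,cy])/f,np.ones(len(uv))]@R; c=-R.T@t
    return c+r*((z-c[2])/r[:,2:])
def grab(n,name):
    im,d=eyes.get_image(n); cv2.imwrite(f"pics/{name}.png",im[:,:,::-1]); np.savez(f"pics/{name}.npz",im=im,d=d); return im,d
E
python3 - <<'E'
from h import *
for n in("top","side"):
    im,d=grab(n,n+"0"); R,t,f,cx,cy=cam(n); print(n,f,cx,cy,-R.T@t,R[2],(d>0).mean())
print(robot.sense(),robot.pinch_z)
E
```

```text
top 468.30784146776824 276.4397520467186 209.9971146322833 [ 0.4025783  -0.02595768  1.14783835] [ 0.14165428  0.02412697 -0.98962213] 0.9960119047619047
side 412.54265767978126 272.23504056459643 203.64853963379272 [ 0.34853579 -0.70058758  0.47602563] [ 0.2178926   0.84559868 -0.48732503] 0.9959353741496598
{'time': 0.1, 'joint_positions': array([-1.17703370e+00,  1.26315692e-01, -4.04980027e-02,  1.40540563e+00,
        1.87675583e-05,  1.57079095e+00]), 'qd': array([ 0.00073986, -0.00117999,  0.00374718,  0.00088359, -0.00106757,
        0.00219758]), 'tau': array([-1.52282919e-03, -4.36905777e+01,  3.53604627e+01,  1.37033142e-02,
       -2.69840502e-04,  1.71399364e-05]), 'ee_pos': array([ 0.20128852, -0.48448094,  0.23061256]), 'eef_rot': array([-3.07952765e+00, -6.14267307e-01,  4.08141004e-04]), 'ft_force': array([-0.61854152, -0.6017415 , -0.31404948]), 'ft_torque': array([ 0.03805077, -0.02918076, -0.00449034]), 'finger_force': 0.0, 'gripper_width': 0.9991968144119389} 0.0187
```

View pics/top0.png

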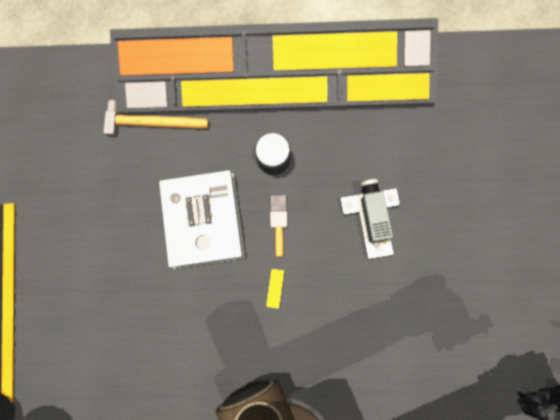

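View pics/side0.png

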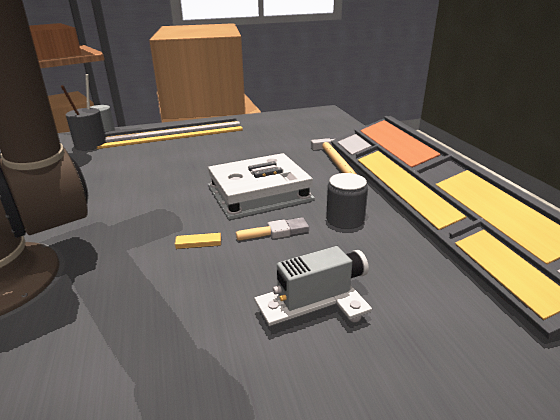

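The top view shows the projector at about (377,215), lens up. The base is at (201,219), with the cone hole at (175,198), groove at (218,190) and flat at (203,242). The tin is at (272,150), the brush at (279,225) and the offcut at (275,288). I'll measure by depth and mask next.

```bash
python3 - <<'E'
from h import *
z=np.load("pics/top0.npz"); im,d=z["im"],z["d"]; P=cloud("top",d)
def rect(m,name,zz):
    m=cv2.morphologyEx(m.astype(np.uint8),cv2.MORPH_OPEN,np.ones((3,3)))
    n,l,s,c=cv2.connectedComponentsWithStats(m); k=1+s[1:,4].argmax()
    cnt=max(cv2.findContours((l==k).astype(np.uint8),0,1)[0],key=cv2.contourArea)
    w=onplane("top",cnt[:,0],zz)[:,:2]
    r=cv2.minAreaRect((w*1000).astype(np.float32)); print(name,r,s[k],"medz",np.median(P[l==k][:,2]),"d-centroid",P[l==k].mean(0))
    return l==k
box=lambda u0,u1,v0,v1:(lambda m:(m.__setitem__((slice(v0,v1),slice(u0,u1)),True),m)[1])(np.zeros((420,560),bool))
Z=P[...,2]
b=rect(box(140,255,160,280)&(Z>.05)&(Z<.075),"base",.058)
b2=rect(box(140,255,160,280)&(im.min(-1)>150),"base colour",.058)
h=rect(box(335,410,170,265)&(Z>.08),"housing top",.093)
f=rect(box(335,410,170,265)&(Z>.015)&(Z<.05),"plate",.031)
c=rect(box(335,410,170,265)&(Z>.015),"all",.031)
rect(box(245,300,120,180)&(Z>.08),"tin",.095)
rect(box(262,292,262,315)&(im[...,2]<90)&(im[...,0]>150),"offcut",.012)
rect(box(262,292,190,262)&(Z>.004),"brush",.01)
big=lambda u0,u1,v0,v1,k:cv2.resize(im[v0:v1,u0:u1,::-1],None,fx=k,fy=k,interpolation=cv2.INTER_CUBIC)
cv2.imwrite("pics/crop0.png",np.hstack([big(150,250,165,275,4),big(332,417,165,275,4)]))
E
```

```text
base ((546.0187377929688, 181.99380493164062), (205.5875701904297, 170.75064086914062), 7.136038780212402) [ 160  171   81   95 5827] medz 0.05818859025203089 d-centroid [0.54467522 0.18240339 0.05862092]
base colour ((544.4047241210938, 182.33822631835938), (211.97793579101562, 174.98434448242188), 6.919713020324707) [ 159  170   83   98 6225] medz 0.05772982613933891 d-centroid [0.54265749 0.18235409 0.05884989]
housing top ((542.022216796875, -227.32765197753906), (125.0741195678711, 47.756622314453125), 8.05543041229248) [ 364  186   29   55 1047] medz 0.09216485762309569 d-centroid [ 0.5363869  -0.22822421  0.09379207]
plate ((520.9943237304688, -211.26734924316406), (173.9789276123047, 65.61589050292969), 26.57356834411621) [341 194  52  64 845] medz 0.030680078337999277 d-centroid [ 0.5182795  -0.20940025  0.03140663]
all ((539.295654296875, -228.68545532226562), (184.93927001953125, 135.9050750732422), 8.133244514465332) [ 341  179   58   79 2464] medz 0.07424781258395488 d-centroid [ 0.53856912 -0.22352494  0.06610365]
tin ((693.3606567382812, 6.355155944824219), (81.90562438964844, 79.44248962402344), 43.052467346191406) [255 133  36  35 958] medz 0.09445935405928378 d-centroid [0.69269716 0.0060678  0.09789514]
offcut ((376.2538146972656, 9.116846084594727), (32.00991439819336, 89.67993927001953), 79.80760955810547) [267 269  17  39 492] medz 0.011602859543287582 d-centroid [0.37633431 0.00901141 0.01810745]
brush ((530.1652221679688, -2.507946014404297), (41.603633880615234, 149.89694213867188), 88.88036346435547) [270 194  18  62 775] medz 0.018122210909036218 d-centroid [ 0.53897157 -0.00243911  0.01930649]
```

View pics/crop0.png

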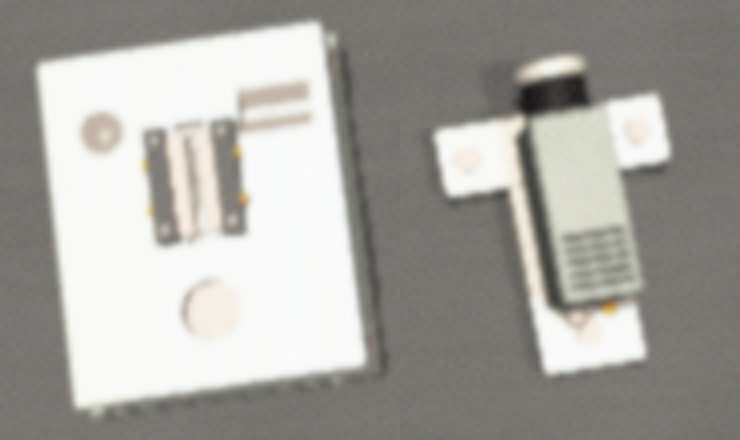

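The crops show the seat holes, with the cone at (101,132), the flat at (211,310) and the groove around (275,108). They also show the plate's screws at (467,159), (637,130) and (590,328). Next I'll turn these into positions and check them against the given sizes.

```bash
python3 - <<'E'
from h import *
from scipy.spatial.transform import Rotation as Ro
z=np.load("pics/top0.npz"); im,d=z["im"],z["d"]; P=cloud("top",d); Z=P[...,2]
def hole(u0,u1,v0,v1,name):
    s=im[v0:v1,u0:u1].astype(int); m=(s.min(-1)<225)
    n,l,st,c=cv2.connectedComponentsWithStats(m.astype(np.uint8)); k=1+st[1:,4].argmax()
    q=c[k]+[u0,v0]; w=onplane("top",q,.058)[0]*1000; print(name,q,st[k],w.round(1)); return w
A=hole(167,184,188,207,"cone"); F=hole(192,214,232,252,"flat")
G=onplane("top",[(218.4,187.5),(218.7,195.0)],.058)*1000;print("groove edges",G.round(1))
s=lambda x,y,u,v:((x+.5)/4-.5+u,(y+.5)/4-.5+v)
S=onplane("top",[s(67,159,332,165),s(237,130,332,165),s(190,328,332,165)],.031)*1000; print("screws",S.round(1),"d",np.linalg.norm(S[0]-S[1]))
print("base yaw cone->flat", A-F)
# housing top via depth, excluding lens by colour
m=(Z>.085)&(im.min(-1)>110)&(im.max(-1)<225); m[:,:335]=0;m[:,410:]=0;m[:170]=0;m[265:]=0
m=cv2.morphologyEx(m.astype(np.uint8),cv2.MORPH_CLOSE,np.ones((5,5)));m=cv2.morphologyEx(m,cv2.MORPH_OPEN,np.ones((5,5)))
c=max(cv2.findContours(m,0,1)[0],key=cv2.contourArea)
print("housing",cv2.minAreaRect((onplane("top",c[:,0],.093)[:,:2]*1000).astype(np.float32)))
q=np.load("pics/side0.npz"); Q=cloud("side",q["d"])
for nm,C in(("top",P),("side",Q)):
  k=(np.abs(C[...,2]-.093)<.004)&(C[...,0]>.46)&(C[...,0]<.61)&(C[...,1]>-.28)&(C[...,1]<-.18); X=C[k]*1000
  print(nm,k.sum(),X.mean(0),cv2.minAreaRect(X[:,:2].astype(np.float32)))
  k=(np.abs(C[...,2]-.058)<.004)&(C[...,0]>.4)&(C[...,0]<.69)&(C[...,1]>.06)&(C[...,1]<.3); X=C[k]*1000
  print(nm,k.sum(),cv2.minAreaRect(X[:,:2].astype(np.float32)))
r=robot.sense(); print(Ro.from_rotvec(r["eef_rot"]).as_matrix().round(4))
E
```

```text
cone [174.92929293 197.74747475] [ 3  5 11 11 99] [594.1 241.1  58. ]
flat [197.9  240.32] [ 3  3 10 14 50] [491.6 186.   58. ]
groove edges [[616.1 137.4  58. ]
 [598.  136.7  58. ]]
screws [[ 571.7 -171.9   31. ]
 [ 586.7 -274.4   31. ]
 [ 468.6 -240.1   31. ]] d 103.5492078092934
base yaw cone->flat [102.51244559  55.03905318   0.        ]
housing ((535.6996459960938, -228.91819763183594), (108.3341064453125, 47.78651428222656), 9.637260437011719)
top 927 [ 536.11924495 -229.28925907   92.51865983] ((536.6002807617188, -229.61624145507812), (107.68196105957031, 46.60957717895508), 8.180234909057617)
top 4946 ((546.150390625, 182.678955078125), (205.60464477539062, 171.1851043701172), 7.097684860229492)
side 1438 [ 531.34862116 -232.31491437   93.41414808] ((533.6976318359375, -228.09384155273438), (108.5623779296875, 48.50614929199219), 8.675943374633789)
side 2326 ((544.7120361328125, 183.65927124023438), (207.88307189941406, 175.1259002685547), 6.940305709838867)
[[ 9.235e-01  3.837e-01 -5.000e-04]
 [ 3.837e-01 -9.235e-01  1.300e-03]
 [ 0.000e+00 -1.400e-03 -1.000e+00]]
```

The seats agree with the given sizes: cone and groove are 104–105 mm apart, and the catch comes out near (0.563, 0.184) at yaw 7.1°. The projector's screws and its housing disagree by about 6 mm along x, so I'll check that in the side view.

```bash
python3 - <<'E'
from h import *
q=np.load("pics/side0.npz"); im=q["im"]; Q=cloud("side",q["d"]); P=cloud("top",np.load("pics/top0.npz")["d"])
cv2.imwrite("pics/crop1.png",cv2.resize(im[235:330,245:380,::-1],None,fx=5,fy=5,interpolation=cv2.INTER_CUBIC))
a=np.radians(8.3); R=np.array([[np.cos(a),np.sin(a)],[-np.sin(a),np.cos(a)]]); o=np.array([.5362,-.2291])
for nm,C in(("top",P),("side",Q)):
  L=(C[...,:2]-o)@R.T*1000; z=C[...,2]*1000
  near=(np.abs(L[...,0])<110)&(np.abs(L[...,1])<80)
  k=near&(np.abs(z-31)<3)
  bar=k&(np.abs(L[...,1])>30); st=k&(np.abs(L[...,1])<20)
  pc=lambda x:np.percentile(x,[1,5,50,95,99]).round(1)
  print(nm,"bar fwd",pc(L[...,0][bar]),"bar left",pc(L[...,1][bar]),"stem fwd",pc(L[...,0][st])[:2],"z",np.median(z[bar]))
  h=near&(z>88)&(z<97)&(L[...,0]<60); print(" housing fwd",pc(L[...,0][h]),"left",pc(L[...,1][h]),np.median(z[h]))
E
```

```text
top bar fwd [24.1 26.  44.1 62.6 63.9] bar left [-67.5 -64.9  32.6  64.4  66.8] stem fwd [-89.1 -87.8] z 30.75124863751632
 housing fwd [-52.5 -48.3  -0.4  48.2  52.6] left [-22.9 -20.8   0.2  20.7  22.1] 92.3799219692884
side bar fwd [-76.3  21.9  38.2  58.9  60.8] bar left [-67.2 -66.4 -50.5 -30.8  30.4] stem fwd [-92.  -91.5] z 31.43421838365329
 housing fwd [-56.  -53.5  -6.5  44.7  50. ] left [-22.3 -21.6  -3.9  19.4  22.6] 93.49584142316834
```

View pics/crop1.png

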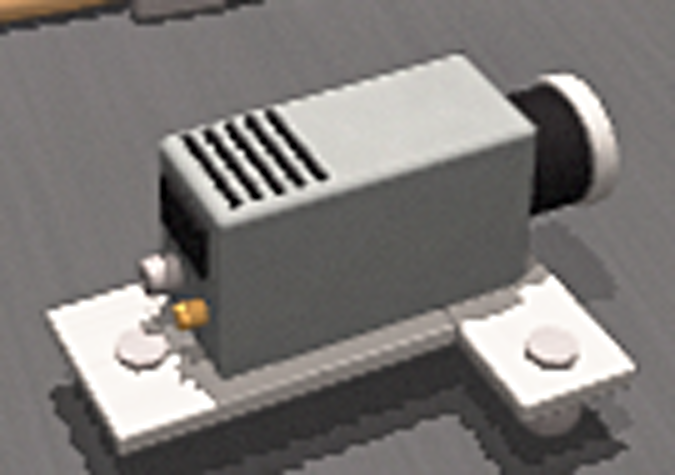

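The crop shows the right screw at (552,346), with the ball beneath it at about (552,415). I'll project both foot hypotheses into this view and compare.

```bash
python3 - <<'E'
from h import *
R,t,f,cx,cy=cam("side"); a=np.radians(8.3); c,s=np.cos(a),np.sin(a)
for o in((.5362,-.2291),(.5345,-.2285)):
  def pr(l):
    p=R@np.array([o[0]+c*l[0]-s*l[1],o[1]+s*l[0]+c*l[1],.062+l[2]])+t
    u,v=f*p[0]/p[2]+cx,f*p[1]/p[2]+cy; return (round((u-245+.5)*5-.5),round((v-235+.5)*5-.5)),round(5*f*.011/p[2])
  pr_=lambda *k:[pr(np.array(x,float)/1000) for x in k]
  e=[(-54,-23,31),(54,-23,31),(54,23,31),(54,-23,-31),(-54,-23,-31)]
  print("housing",pr_(*e)); print("feet 38/-76",pr_((38,-52,-51),(-76,0,-51)),"feet 43.5/-70",pr_((43.5,-52,-51)))
  print("on plate top",pr_((38,-52,-31),(43.5,-52,-31),(-76,0,-31),(-70.5,0,-31)))
q=np.load("pics/side0.npz"); im=q["im"].astype(int).sum(-1)
for v in (313,315,317,319,321): print(v,im[v,335:375])
E
```

```text
housing [((230, 227), 38), ((551, 128), 36), ((470, 50), 34), ((536, 286), 35), ((230, 388), 37)]
feet 38/-76 [((540, 407), 36), ((134, 409), 35)] feet 43.5/-70 [((555, 402), 36)]
on plate top [((544, 359), 36), ((560, 353), 36), ((133, 361), 36), ((149, 356), 36)]
housing [((223, 226), 38), ((545, 128), 36), ((465, 50), 34), ((531, 285), 35), ((224, 388), 37)]
feet 38/-76 [((534, 407), 36), ((128, 409), 35)] feet 43.5/-70 [((549, 402), 36)]
on plate top [((538, 359), 36), ((554, 353), 36), ((127, 361), 36), ((143, 355), 36)]
313 [207 206 185 151 151 151 148 150 145 200 275 287 542 765 762 747 743 750
 758 764 760 751 708 542 412 391 326 321 334 345 367 303 286 368 356 351
 367 371 360 354]
315 [200 200 194 200 190 141 153 140 153 151 174 230 272 420 716 765 744 629
 421 386 356 316 310 325 338 306 271 322 307 313 314 314 328 368 361 360
 366 361 364 369]
317 [178 190 196 212 203 203 190 158 147 146 146 142 185 276 304 343 330 329
 343 359 306 257 322 307 301 284 175 140 162 205 323 314 318 309 297 324
 368 355 356 356]
319 [361 328 179 194 194 203 207 189 139 141 150 152 152 170 232 272 271 267
 282 299 286 288 296 292 265 188 143 142 147 142 222 323 307 315 309 297
 317 358 356 354]
321 [361 354 354 361 337 182 183 205 203 203 134 144 155 148 145 151 186 227
 268 270 268 253 229 190 150 143 152 141 151 152 130 198 322 314 371 367
 368 351 355 367]
```

The ball and screw sit in both views about 43.5 mm ahead of the housing's visible middle, so the feet centre on about (0.542, −0.2287), yaw 8.3°. I'll work from the feet and grasp there. First I'll move above the projector.

>>> play_rows(
  rows=[0, 0, 0.03, 0.05, -0.013, 0.01, 1, 0, 0, 0.06, 0.1, -0.026, 0.02, 1, 0, 0, 0.1, 0.155, -0.04, 0.03, 1, 0, 0, 0.13, 0.21, -0.054, 0.04, 1, 0, 0, 0.16, 0.265, -0.068, 0.053, 1, 0, 0, 0.19, 0.32, -0.082, 0.066, 1, 0, 0, 0.22, 0.37, -0.095, 0.078, 1, 0, 0, 0.249, 0.4127, -0.1056, 0.0856, 1, 0, 0, 0.249, 0.4127, -0.1056, 0.0856, 1, 0, 0, 0.249, 0.4127, -0.1056, 0.0856, 1],
)

```text
time: 1.35
ee_pos: [0.5415, -0.2289, 0.1453]
eef_rot: [-3.133, -0.228, 0.002]
ft_force: [0.1, -0.0, -0.5]
gripper_width: 1.0
finger_force: 0.0
```

```bash
cat >> h.py <<'E'
from scipy.spatial.transform import Rotation as Ro
def go(x,y,z,yaw):
    "tool-frame shift and turn from measured pose to target, tool down, tool x at yaw"
    s=robot.sense(); T=Ro.from_rotvec(s["eef_rot"]); a=np.radians(yaw)
    W=Ro.from_matrix(np.array([[np.cos(a),np.sin(a),0],[np.sin(a),-np.cos(a),0],[0,0,-1]]))
    print("t",s["time"],"pos",s["ee_pos"].round(4),"F",s["ft_force"].round(2),"turn",(T.inv()*W).as_rotvec().round(4),"shift",T.inv().apply(np.array([x,y,z])-s["ee_pos"]).round(4))
E
python3 -c "
from h import *
go(.5419,-.2286,.045,8.3)"
```

```text
t 1.35 pos [ 0.5415 -0.2289  0.1453] F [ 0.07 -0.02 -0.47] turn [-0.0003  0.0012  0.0005] shift [ 0.0005 -0.0002  0.1003]
```

>>> play_rows(
  rows=[0, 0, 0, 0, 0, 0.013, 1, 0, 0, 0, 0, 0, 0.028, 1, 0, 0, 0, 0, 0, 0.043, 1, 0, 0, 0, 0, 0, 0.058, 1, 0, 0, 0, 0, 0, 0.073, 1, 0, 0, 0, 0, 0, 0.086, 1, 0, 0, 0, 0, 0, 0.095, 1, 0, 0, 0, 0, 0, 0.1, 1, 0, 0, 0, 0, 0, 0.1, 1, 0, 0, 0, 0, 0, 0.1, 0.6],
  newtons=60,
)

```text
time: 2.6
ee_pos: [0.5424, -0.229, 0.0462]
eef_rot: [3.133, 0.227, 0.001]
ft_force: [0.5, -1.1, -0.2]
gripper_width: 0.816
finger_force: 0.0
```

>>> play_rows(
  rows=[0, 0, 0, 0, 0, 0, 0.4, 0, 0, 0, 0, 0, 0, 0.3, 0, 0, 0, 0, 0, 0, 0.2, 0, 0, 0, 0, 0, 0, 0.2, 0, 0, 0, 0, 0, 0, 0.2, 0, 0, 0, 0, 0, 0, 0.2, 0, 0, 0, 0, 0, 0, 0.2, 0, 0, 0, 0, 0, 0, 0.2, 0, 0, 0, 0, 0, 0, 0.2, 0, 0, 0, 0, 0, 0, 0.2],
  newtons=60,
)

```text
time: 3.85
ee_pos: [0.5425, -0.2292, 0.0463]
eef_rot: [3.133, 0.227, 0.002]
ft_force: [0.2, -0.7, 6.1]
gripper_width: 0.526
finger_force: 61.8
```

>>> play_rows(
  rows=[0, 0, 0, 0, 0, -0.004, 0.2, 0, 0, 0, 0, 0, -0.012, 0.2, 0, 0, 0, 0, 0, -0.024, 0.2, 0, 0, 0, 0, 0, -0.04, 0.2, 0, 0, 0, 0, 0, -0.058, 0.2, 0, 0, 0, 0, 0, -0.076, 0.2, 0, 0, 0, 0, 0, -0.09, 0.2, 0, 0, 0, 0, 0, -0.1, 0.2, 0, 0, 0, 0, 0, -0.1, 0.2, 0, 0, 0, 0, 0, -0.1, 0.2],
)

```text
time: 5.1
ee_pos: [0.5417, -0.2288, 0.145]
eef_rot: [-3.133, -0.227, 0.002]
ft_force: [0.4, -0.1, -8.3]
gripper_width: 0.529
finger_force: 62.7
```

```bash
python3 -c "
from h import *
go(.5425+.021,-.2292+.4131,.146,7.1)"
```

```text
t 5.1 pos [ 0.5417 -0.2288  0.145 ] F [ 0.38 -0.14 -8.26] turn [-0.0006  0.0009  0.0208] shift [ 0.0811 -0.4052 -0.0008]
```

>>> play_rows(
  rows=[0, 0, 0, 0.004, -0.02, 0, 0.2, 0, 0, 0, 0.012, -0.058, 0, 0.2, 0, 0, 0.005, 0.022, -0.108, 0, 0.2, 0, 0, 0.01, 0.032, -0.16, 0, 0.2, 0, 0, 0.01, 0.0425, -0.212, 0, 0.2, 0, 0, 0.01, 0.053, -0.264, 0, 0.2, 0, 0, 0.015, 0.0632, -0.316, 0, 0.2, 0, 0, 0.02, 0.0725, -0.362, 0, 0.2, 0, 0, 0.021, 0.079, -0.394, 0, 0.2, 0, 0, 0.021, 0.081, -0.405, 0, 0.2],
)

```text
time: 6.35
ee_pos: [0.5746, 0.1336, 0.1453]
eef_rot: [-3.085, -0.324, 0.01]
ft_force: [-0.0, 0.1, -7.8]
gripper_width: 0.533
finger_force: 64.1
```

>>> play_rows(
  rows=[0, 0, 0, 0, 0, 0, 0.2, 0, 0, 0, 0, 0, 0, 0.2, 0, 0, 0, 0, 0, 0, 0.2, 0, 0, 0, 0, 0, 0.005, 0.2, 0, 0, 0, 0, 0, 0.01, 0.2, 0, 0, 0, 0, 0, 0.015, 0.2, 0, 0, 0, 0, 0, 0.02, 0.2, 0, 0, 0, 0, 0, 0.02, 0.2, 0, 0, 0, 0, 0, 0.02, 0.2, 0, 0, 0, 0, 0, 0.02, 0.2],
)

```text
time: 7.6
ee_pos: [0.5743, 0.134, 0.126]
eef_rot: [-3.085, -0.324, 0.008]
ft_force: [-0.1, 0.1, -8.3]
gripper_width: 0.53
finger_force: 64.1
```

```bash
python3 - <<'E'
from h import *
go(.5635,.1839,.1253,7.1)
im,d=grab("side","side1"); im2,d2=grab("top","top1")
cv2.imwrite("pics/crop2.png",np.hstack([cv2.resize(im[110:220,195:325,::-1],None,fx=3.5,fy=3.5,interpolation=2),cv2.resize(im2[165:275,155:250,::-1],None,fx=3.5,fy=3.5,interpolation=2)]))
E
```

```text
t 7.6 pos [0.5743 0.134  0.126 ] F [-0.15  0.1  -8.29] turn [-0.0401  0.0029  0.0855] shift [-0.0002 -0.051   0.0027]
```

View pics/crop2.png

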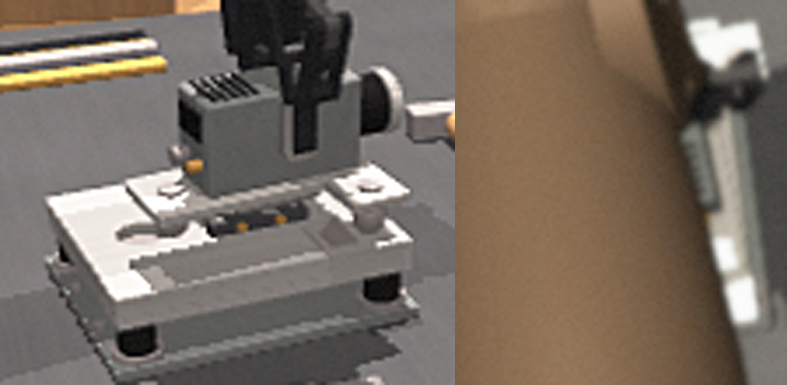

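The arm covers the top view here. The projector is about 50 mm short because the rows were speed limited, so I'll make up the rest.

>>> play_rows(
  rows=[-0.005, 0, 0.01, 0, -0.006, 0, 0.2, -0.01, 0, 0.02, 0, -0.013, 0, 0.2, -0.015, 0.001, 0.03, 0, -0.02, 0, 0.2, -0.02, 0.001, 0.045, 0, -0.027, 0, 0.2, -0.025, 0.002, 0.06, 0, -0.034, 0, 0.2, -0.03, 0.002, 0.07, 0, -0.041, 0, 0.2, -0.035, 0.003, 0.08, 0, -0.047, 0, 0.2, -0.04, 0.003, 0.0855, 0, -0.051, 0, 0.2, -0.04, 0.003, 0.0855, 0, -0.051, 0, 0.2, -0.04, 0.003, 0.0855, 0, -0.051, 0, 0.2],
)

```text
time: 8.95
ee_pos: [0.5741, 0.1337, 0.1278]
eef_rot: [-3.085, -0.323, 0.01]
ft_force: [-0.3, -0.2, -7.9]
gripper_width: 0.534
finger_force: 64.1
```

```bash
python3 - <<'E'
from h import *
go(.5635,.1839,.1253,7.1); print(robot.sense()["joint_positions"].round(3))
im,d=grab("side","side2")
cv2.imwrite("pics/crop3.png",cv2.resize(im[110:220,195:325,::-1],None,fx=6,fy=5.4,interpolation=2))
E
```

```text
t 8.95 pos [0.5741 0.1337 0.1278] F [-0.35 -0.22 -7.94] turn [-0.04    0.0038  0.085 ] shift [ 0.     -0.0512  0.0045]
[ 0.209  0.266 -0.095  1.212  0.04   3.141]
```

View pics/crop3.png

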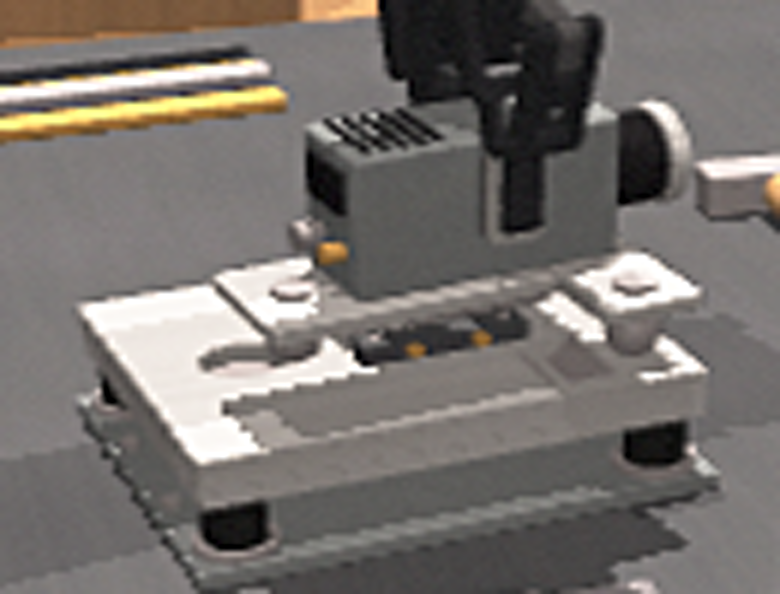

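Joint 6 is at its limit (3.141), so this grasp can't reach the base. I'll set the projector back at its old spot, turn the gripper half a turn and regrasp.

```bash
python3 -c "
from h import *
go(.5417,-.2288,.145,8.3)"
```

```text
t 9.0 pos [0.5741 0.1337 0.1278] F [-0.49  0.21 -8.97] turn [-0.0401  0.0035  0.0641] shift [-0.1069  0.3469 -0.031 ]
```

>>> play_rows(
  rows=[-0.005, 0, 0, -0.003, 0.01, -0.006, 0.2, -0.01, 0.001, 0.01, -0.012, 0.038, -0.012, 0.2, -0.015, 0.002, 0.02, -0.024, 0.078, -0.018, 0.2, -0.02, 0.003, 0.03, -0.038, 0.123, -0.024, 0.2, -0.025, 0.003, 0.04, -0.052, 0.168, -0.031, 0.2, -0.03, 0.003, 0.05, -0.066, 0.213, -0.031, 0.2, -0.035, 0.0035, 0.06, -0.08, 0.258, -0.031, 0.2, -0.04, 0.0035, 0.064, -0.093, 0.3, -0.031, 0.2, -0.04, 0.0035, 0.064, -0.103, 0.333, -0.031, 0.2, -0.04, 0.0035, 0.064, -0.107, 0.347, -0.031, 0.2],
)

```text
time: 10.25
ee_pos: [0.541, -0.2313, 0.1454]
eef_rot: [3.133, 0.223, 0.0]
ft_force: [0.1, 1.4, -7.8]
gripper_width: 0.527
finger_force: 64.5
```

```bash
python3 -c "
from h import *
go(.5425,-.2292,.0463,8.3)"
```

```text
t 10.25 pos [ 0.541  -0.2313  0.1454] F [ 0.15  1.42 -7.75] turn [ 0.0005 -0.0002 -0.0026] shift [ 0.0018 -0.0019  0.0991]
```

>>> play_rows(
  rows=[0, 0, 0, 0, 0, 0.01, 0.2, 0, 0, 0, 0, 0, 0.026, 0.2, 0, 0, 0, 0, 0, 0.042, 0.2, 0, 0, 0, 0, 0, 0.058, 0.2, 0, 0, 0, 0, 0, 0.072, 0.2, 0, 0, 0, 0, 0, 0.083, 0.2, 0, 0, 0, 0, 0, 0.09, 0.2, 0, 0, 0, 0, 0, 0.094, 0.2, 0, 0, 0, 0, 0, 0.096, 0.2, 0, 0, 0, 0, 0, 0.0975, 0.2],
)

```text
time: 11.5
ee_pos: [0.542, -0.2291, 0.0479]
eef_rot: [3.133, 0.227, 0.001]
ft_force: [0.1, -0.1, -7.5]
gripper_width: 0.529
finger_force: 64.7
```

Not touching yet. I'll go down to contact and then open.

>>> play_rows(
  rows=[0, 0, 0, 0, 0, 0.0007, 0.2, 0, 0, 0, 0, 0, 0.0013, 0.2, 0, 0, 0, 0, 0, 0.0018, 0.2, 0, 0, 0, 0, 0, 0.0018, 0.2, 0, 0, 0, 0, 0, 0.0018, 0.4, 0, 0, 0, 0, 0, 0.0018, 0.6, 0, 0, 0, 0, 0, 0.0018, 0.8, 0, 0, 0, 0, 0, 0.0018, 1, 0, 0, 0, 0, 0, 0.0018, 1, 0, 0, 0, 0, 0, 0.0018, 1],
)

```text
time: 12.75
ee_pos: [0.5417, -0.2289, 0.0458]
eef_rot: [-3.133, -0.227, -0.0]
ft_force: [-0.3, -0.2, -0.2]
gripper_width: 1.001
finger_force: 0.0
```

>>> play_rows(
  rows=[0, 0, 0, 0, 0, -0.005, 1, 0, 0, 0, 0, 0, -0.018, 1, 0, 0, 0, 0, 0, -0.033, 1, 0, 0, 0, 0, 0, -0.048, 1, 0, 0, 0, 0, 0, -0.065, 1, 0, 0, -0.15, 0, 0, -0.08, 1, 0, 0, -0.3, 0, 0, -0.09, 1, 0, 0, -0.45, 0, 0, -0.095, 1, 0, 0, -0.6, 0, 0, -0.095, 1, 0, 0, -0.75, 0, 0, -0.095, 1],
)

```text
time: 14.0
ee_pos: [0.5419, -0.229, 0.1419]
eef_rot: [2.828, 1.366, 0.001]
ft_force: [-0.1, -0.4, 0.4]
gripper_width: 0.999
finger_force: 0.0
```

>>> play_rows(
  rows=[0, 0, -0.15, 0, 0, 0, 1, 0, 0, -0.32, 0, 0, 0, 1, 0, 0, -0.5, 0, 0, 0, 1, 0, 0, -0.68, 0, 0, 0, 1, 0, 0, -0.86, 0, 0, 0, 1, 0, 0, -1.04, 0, 0, 0, 1, 0, 0, -1.22, 0, 0, 0, 1, 0, 0, -1.4, 0, 0, 0, 1, 0, 0, -1.55, 0, 0, 0, 1, 0, 0, -1.7, 0, 0, 0, 1],
)

```text
time: 15.25
ee_pos: [0.5418, -0.2289, 0.1417]
eef_rot: [0.84, 3.026, 0.0]
ft_force: [0.4, 0.5, 0.0]
gripper_width: 1.002
finger_force: 0.0
```

```bash
python3 - <<'E'
from h import *
im,d=grab("side","side3"); C=cloud("side",d); im2,d2=grab("top","top3"); C2=cloud("top",d2)
for C in(C,C2):
  k=(np.abs(C[...,2]-.093)<.004)&(C[...,0]>.46)&(C[...,0]<.61)&(C[...,1]>-.28)&(C[...,1]<-.18); X=C[k]*1000
  print(k.sum(),cv2.minAreaRect(X[:,:2].astype(np.float32)))
go(.5425,-.2292,.0463,188.3); print(robot.sense()["joint_positions"].round(3))
E
```

```text
1421 ((532.7689819335938, -228.57778930664062), (107.15933227539062, 48.08903503417969), 7.9192304611206055)
511 ((535.7005004882812, -228.69967651367188), (106.6305160522461, 44.961509704589844), 8.3766450881958)
t 15.35 pos [ 0.5418 -0.229   0.1416] F [0.66 0.63 0.12] turn [ 0.      0.0007 -0.6913] shift [-0.0007  0.0002  0.0953]
[-0.4    0.257 -0.075  1.237  0.     0.146]
```

The projector sits where it was, within a millimetre. I'll finish the half turn and regrasp.

>>> play_rows(
  rows=[0, 0, -0.15, 0, 0, 0, 1, 0, 0, -0.32, 0, 0, 0, 1, 0, 0, -0.5, 0, 0, 0, 1, 0, 0, -0.65, 0, 0, 0, 1, 0, 0, -0.691, 0, 0, 0.01, 1, 0, 0, -0.691, 0, 0, 0.026, 1, 0, 0, -0.691, 0, 0, 0.045, 1, 0, 0, -0.691, 0, 0, 0.064, 1, 0, 0, -0.691, 0, 0, 0.08, 1, 0, 0, -0.691, 0, 0, 0.09, 1],
)

```text
time: 16.6
ee_pos: [0.5412, -0.2287, 0.0495]
eef_rot: [0.225, -3.133, -0.001]
ft_force: [-0.5, 0.2, 0.0]
gripper_width: 0.998
finger_force: 0.0
```

>>> play_rows(
  rows=[0, 0, 0, 0, 0, 0.004, 1, 0, 0, 0, 0, 0, 0.005, 1, 0, 0, 0, 0, 0, 0.005, 0.7, 0, 0, 0, 0, 0, 0.005, 0.5, 0, 0, 0, 0, 0, 0.005, 0.3, 0, 0, 0, 0, 0, 0.005, 0.2, 0, 0, 0, 0, 0, 0.005, 0.2, 0, 0, 0, 0, 0, 0.005, 0.2, 0, 0, 0, 0, 0, 0.005, 0.2, 0, 0, 0, 0, 0, 0.005, 0.2],
  newtons=60,
)

```text
time: 17.85
ee_pos: [0.5421, -0.2291, 0.0463]
eef_rot: [-0.227, 3.132, -0.001]
ft_force: [0.6, 0.1, 5.8]
gripper_width: 0.531
finger_force: 61.6
```

```bash
python3 -c "
from h import *
go(.5425,-.2292,.0463,188.3); print(robot.sense()['finger_force'])"
```

```text
t 17.85 pos [ 0.5421 -0.2291  0.0463] F [0.6  0.07 5.84] turn [-0.0005  0.0011 -0.0004] shift [-0.0004 -0.0002  0.    ]
61.613391637802124
```

>>> play_rows(
  rows=[0, 0, 0, 0, 0, -0.004, 0.2, 0, 0, 0, 0, 0, -0.012, 0.2, 0, 0, 0, 0, 0, -0.024, 0.2, 0, 0, 0, 0, 0, -0.04, 0.2, 0, 0, 0, 0, 0, -0.058, 0.2, 0, 0, 0, 0, 0, -0.076, 0.2, 0, 0, 0, 0, 0, -0.09, 0.2, 0, 0, 0, 0, 0, -0.1, 0.2, 0, 0, 0, 0, 0, -0.1, 0.2, 0, 0, 0, 0, 0, -0.1, 0.2],
)

```text
time: 19.1
ee_pos: [0.5413, -0.2288, 0.1451]
eef_rot: [0.226, -3.133, -0.001]
ft_force: [-0.4, -0.9, -9.3]
gripper_width: 0.532
finger_force: 62.7
```

```bash
python3 -c "
from h import *
go(.5635,.1841,.146,187.1); print(robot.sense()['joint_positions'].round(3))"
```

```text
t 19.1 pos [ 0.5413 -0.2288  0.1451] F [-0.41 -0.91 -9.29] turn [ 0.0006 -0.0008  0.0204] shift [-0.0813  0.4054 -0.0007]
[-0.4    0.257 -0.068  1.247  0.    -0.544]
```

>>> play_rows(
  rows=[0, 0, 0, -0.004, 0.02, 0, 0.2, 0, 0, 0, -0.012, 0.058, 0, 0.2, 0, 0, 0.005, -0.022, 0.108, 0, 0.2, 0, 0, 0.01, -0.032, 0.16, 0, 0.2, 0, 0, 0.01, -0.0425, 0.212, 0, 0.2, 0, 0, 0.01, -0.053, 0.264, 0, 0.2, 0, 0, 0.015, -0.0632, 0.316, 0, 0.2, 0, 0, 0.02, -0.0725, 0.362, 0, 0.2, 0, 0, 0.0205, -0.079, 0.394, 0, 0.2, 0, 0, 0.0205, -0.081, 0.405, 0, 0.2],
)

```text
time: 20.35
ee_pos: [0.5627, 0.1861, 0.145]
eef_rot: [0.199, -3.134, -0.001]
ft_force: [-0.4, -1.0, -8.1]
gripper_width: 0.53
finger_force: 63.9
```

>>> play_rows(
  rows=[0, 0, 0, 0, 0, 0, 0.2, 0, 0, 0, 0, 0, 0, 0.2, 0, 0, 0, 0, 0, 0.004, 0.2, 0, 0, 0, 0, 0, 0.01, 0.2, 0, 0, 0, 0, 0, 0.016, 0.2, 0, 0, 0, 0, 0, 0.021, 0.2, 0, 0, 0, 0, 0, 0.025, 0.2, 0, 0, 0, 0, 0, 0.025, 0.2, 0, 0, 0, 0, 0, 0.025, 0.2, 0, 0, 0, 0, 0, 0.025, 0.2],
)

```text
time: 21.6
ee_pos: [0.5638, 0.1836, 0.1211]
eef_rot: [-0.194, 3.135, 0.0]
ft_force: [-0.2, 0.3, -8.5]
gripper_width: 0.53
finger_force: 64.1
```

```bash
python3 - <<'E'
from h import *
go(.563,.184,.1183,187.1); print(robot.sense()["joint_positions"].round(3))
im,d=grab("side","side4"); im2,d2=grab("top","top4")
cv2.imwrite("pics/crop4.png",np.hstack([cv2.resize(im[110:220,195:325,::-1],None,fx=3.5,fy=3.5,interpolation=2),cv2.resize(im2[165:275,155:250,::-1],None,fx=3.5,fy=3.5,interpolation=2)]))
E
```

```text
t 21.6 pos [0.5638 0.1836 0.1211] F [-0.19  0.35 -8.45] turn [ 0.0002  0.0006 -0.    ] shift [0.0007 0.0005 0.0028]
[ 0.315  0.273 -0.1    1.197  0.     0.191]
```

View pics/crop4.png

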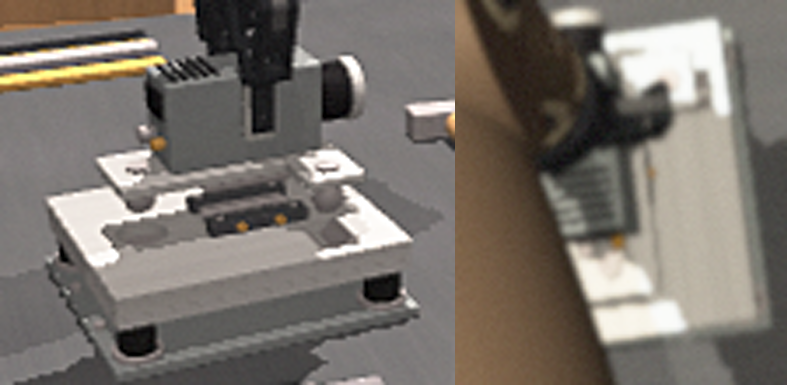

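The rear foot is above the pocket and the front right foot above the groove. I'll check the visible right screw against the groove in the top view.

```bash
python3 - <<'E'
from h import *
z=np.load("pics/top4.npz"); im,d=z["im"],z["d"]
u0,v0=205,175
g=im[v0:200,u0:230].astype(int); print(g.min(-1))
print(onplane("top",[(216.9,186.4)],.1058)*1000)
z0=np.load("pics/top0.npz")["im"]; print(z0[198:212,340:356].min(-1))
C=cloud("top",d); a=np.radians(7.1); R=np.array([[np.cos(a),np.sin(a)],[-np.sin(a),np.cos(a)]])
L=(C[...,:2]-[.5629,.1844])@R.T*1000; k=(np.abs(C[...,2]-.1058)<.004)&(np.abs(L[...,0])<120)&(np.abs(L[...,1])<90)
b=k&(L[...,1]<-30); print(b.sum(),np.percentile(L[...,0][b],[1,5,50,95,99]).round(1),np.percentile(L[...,1][b],[1,5,50]).round(1),"stem rear",np.percentile(L[...,0][k&(L[...,0]<-60)],[1,5]))
E
```

```text
[[243 245 246 247 246 247 248 248 250 250 249 250 250 250 249 249 249 249
  249 249 249 249 248 248 243]
 [248 248 249 249 249 248 248 250 250 250 251 250 250 250 250 250 249 249
  250 249 249 248 249 248 244]
 [244 245 246 245 247 248 248 249 250 250 250 250 249 249 248 249 248 249
  249 250 250 248 248 249 247]
 [227 228 230 230 238 245 247 248 249 250 249 249 247 246 246 246 247 248
  249 250 250 249 249 249 247]
 [186 193 198 210 227 243 245 246 247 249 250 249 247 246 246 246 243 243
  246 249 249 249 249 249 248]
 [185 198 208 221 237 245 246 246 247 248 249 249 248 249 248 247 243 238
  245 249 250 249 249 249 248]
 [226 231 235 239 245 248 248 248 247 249 249 250 250 249 249 248 243 235
  244 249 250 249 249 248 248]
 [245 245 246 248 248 249 249 249 249 249 249 249 249 249 249 249 243 234
  244 249 250 249 249 248 248]
 [248 249 249 249 250 249 249 249 249 248 248 247 248 249 249 248 243 233
  239 244 245 245 245 248 248]
 [249 249 249 249 250 249 249 248 247 244 243 242 243 247 249 249 243 226
  220 223 223 225 234 244 249]
 [248 249 249 249 250 249 249 246 241 236 235 235 
[... 1901 characters left out ...]
9]
 [111 173 232 246 245 238 231 228 230 230 227 234 242 248 249 249]
 [109 165 228 245 243 234 227 227 229 229 229 231 239 246 248 248]
 [106 154 218 241 243 231 226 228 230 229 228 230 238 246 247 248]
 [104 134 199 238 244 237 231 227 225 224 227 232 240 245 247 247]
 [102 120 183 234 246 243 239 230 223 225 229 237 245 247 247 247]
 [ 96 111 173 231 245 247 244 239 231 233 238 243 247 248 249 249]
 [ 98 108 166 227 245 246 247 246 245 245 246 246 248 248 248 247]
 [100 108 151 219 242 247 248 247 247 247 247 247 247 247 245 244]
 [100 104 138 202 239 246 246 245 244 242 240 241 240 240 235 225]]
225 [-87.9 -47.1  42.4  56.8  58.2] [-68.8 -67.8 -53.8] stem rear [-94.89473647 -93.36931295]
```

Alignment is good to about 1 mm. Now I'll correct sideways slightly and lower.

>>> play_rows(
  rows=[0, 0, 0, 0.0003, 0.0005, 0.002, 0.2, 0, 0, 0, 0.0007, 0.001, 0.005, 0.2, 0, 0, 0, 0.0007, 0.001, 0.008, 0.2, 0, 0, 0, 0.0007, 0.001, 0.011, 0.2, 0, 0, 0, 0.0007, 0.001, 0.013, 0.2, 0, 0, 0, 0.0007, 0.001, 0.015, 0.2, 0, 0, 0, 0.0007, 0.001, 0.016, 0.2, 0, 0, 0, 0.0007, 0.001, 0.017, 0.2, 0, 0, 0, 0.0007, 0.001, 0.017, 0.2, 0, 0, 0, 0.0007, 0.001, 0.017, 0.2],
)

```text
time: 22.95
ee_pos: [0.5628, 0.1845, 0.1039]
eef_rot: [-0.194, 3.135, 0.0]
ft_force: [-0.4, 0.4, -9.3]
gripper_width: 0.526
finger_force: 64.1
```

>>> play_rows(
  rows=[0, 0, 0, 0, 0, 0.0005, 0.2, 0, 0, 0, 0, 0, 0.001, 0.2, 0, 0, 0, 0, 0, 0.0015, 0.2, 0, 0, 0, 0, 0, 0.002, 0.2, 0, 0, 0, 0, 0, 0.0025, 0.2, 0, 0, 0, 0, 0, 0.003, 0.2, 0, 0, 0, 0, 0, 0.0035, 0.2, 0, 0, 0, 0, 0, 0.004, 0.2, 0, 0, 0, 0, 0, 0.004, 0.2, 0, 0, 0, 0, 0, 0.004, 0.2],
)

```text
time: 24.2
ee_pos: [0.5629, 0.1845, 0.1]
eef_rot: [-0.194, 3.135, 0.0]
ft_force: [-1.0, -0.9, -1.2]
gripper_width: 0.528
finger_force: 64.6
```

>>> play_rows(
  rows=[0, 0, 0, 0, 0, 0.0005, 0.2, 0, 0, 0, 0, 0, 0.001, 0.2, 0, 0, 0, 0, 0, 0.0015, 0.2, 0, 0, 0, 0, 0, 0.002, 0.2, 0, 0, 0, 0, 0, 0.0025, 0.2, 0, 0, 0, 0, 0, 0.003, 0.2, 0, 0, 0, 0, 0, 0.003, 0.2, 0, 0, 0, 0, 0, 0.003, 0.2, 0, 0, 0, 0, 0, 0.003, 0.2, 0, 0, 0, 0, 0, 0.003, 0.2],
)

```text
time: 25.45
ee_pos: [0.563, 0.1845, 0.097]
eef_rot: [-0.194, 3.135, 0.0]
ft_force: [-2.3, -0.8, 3.7]
gripper_width: 0.534
finger_force: 65.3
```

>>> play_rows(
  rows=[0, 0, 0, 0, 0, 0.0005, 0.2, 0, 0, 0, 0, 0, 0.001, 0.2, 0, 0, 0, 0, 0, 0.0015, 0.2, 0, 0, 0, 0, 0, 0.002, 0.2, 0, 0, 0, 0, 0, 0.0025, 0.2, 0, 0, 0, 0, 0, 0.0025, 0.2, 0, 0, 0, 0, 0, 0.0025, 0.2, 0, 0, 0, 0, 0, 0.0025, 0.2, 0, 0, 0, 0, 0, 0.0025, 0.2, 0, 0, 0, 0, 0, 0.0025, 0.2],
)

```text
time: 26.7
ee_pos: [0.5631, 0.1846, 0.0951]
eef_rot: [-0.194, 3.134, 0.001]
ft_force: [-2.1, -1.4, 8.2]
gripper_width: 0.531
finger_force: 65.8
```

>>> play_rows(
  rows=[0, 0, 0, 0, 0, 0.0003, 0.2, 0, 0, 0, 0, 0, 0.0006, 0.2, 0, 0, 0, 0, 0, 0.0009, 0.2, 0, 0, 0, 0, 0, 0.0012, 0.2, 0, 0, 0, 0, 0, 0.0014, 0.2, 0, 0, 0, 0, 0, 0.0014, 0.2, 0, 0, 0, 0, 0, 0.0014, 0.2, 0, 0, 0, 0, 0, 0.0014, 0.2, 0, 0, 0, 0, 0, 0.0014, 0.2, 0, 0, 0, 0, 0, 0.0014, 0.2],
)

```text
time: 27.95
ee_pos: [0.5631, 0.1846, 0.094]
eef_rot: [-0.194, 3.134, 0.001]
ft_force: [-4.2, -2.2, 9.5]
gripper_width: 0.524
finger_force: 65.9
```

The sideways force (−4.2, −2.2) suggests a foot riding on the front slope. I'll shift back 1 mm and slightly right, then press on.

>>> play_rows(
  rows=[0, 0, 0, 0.0003, -0.0001, 0, 0.2, 0, 0, 0, 0.0006, -0.0003, 0, 0.2, 0, 0, 0, 0.001, -0.0005, 0, 0.2, 0, 0, 0, 0.001, -0.0005, 0, 0.2, 0, 0, 0, 0.001, -0.0005, 0.0003, 0.2, 0, 0, 0, 0.001, -0.0005, 0.0005, 0.2, 0, 0, 0, 0.001, -0.0005, 0.0007, 0.2, 0, 0, 0, 0.001, -0.0005, 0.0007, 0.2, 0, 0, 0, 0.001, -0.0005, 0.0007, 0.2, 0, 0, 0, 0.001, -0.0005, 0.0007, 0.2],
)

```text
time: 29.2
ee_pos: [0.563, 0.1844, 0.0938]
eef_rot: [-0.194, 3.132, 0.002]
ft_force: [-2.0, 0.2, 10.6]
gripper_width: 0.531
finger_force: 66.1
```

>>> play_rows(
  rows=[0, 0, 0, 0.0003, 0, 0.0002, 0.2, 0, 0, 0, 0.0005, 0, 0.0004, 0.2, 0, 0, 0, 0.0005, 0, 0.0006, 0.2, 0, 0, 0, 0.0005, 0, 0.0008, 0.2, 0, 0, 0, 0.0005, 0, 0.001, 0.2, 0, 0, 0, 0.0005, 0, 0.001, 0.2, 0, 0, 0, 0.0005, 0, 0.001, 0.2, 0, 0, 0, 0.0005, 0, 0.001, 0.2, 0, 0, 0, 0.0005, 0, 0.001, 0.2, 0, 0, 0, 0.0005, 0, 0.001, 0.2],
)

```text
time: 30.45
ee_pos: [0.563, 0.1844, 0.0931]
eef_rot: [-0.194, 3.131, 0.002]
ft_force: [-0.1, -0.7, 12.0]
gripper_width: 0.528
finger_force: 66.2
```

```bash
python3 - <<'E'
from h import *
go(.5626,.184,.093,187.1)
# stage height and plate height from side depth
for n in("side1","side4",None):
  d=np.load(f"pics/{n}.npz")["d"] if n else grab("side","side5")[1]
  C=cloud("side",d); a=np.radians(7.1); R=np.array([[np.cos(a),np.sin(a)],[-np.sin(a),np.cos(a)]])
  L=(C[...,:2]-[.5615,.1856])@R.T*1000; z=C[...,2]*1000
  k=(L[...,1]<-65)&(L[...,1]>-85)&(np.abs(L[...,0])<60)&(z>35)&(z<65); print(n,"stage top z",np.median(z[k]),k.sum())
  k=(L[...,1]<-40)&(L[...,1]>-64)&(L[...,0]>22)&(L[...,0]<54)&(z>60); print("  foot plate z",np.median(z[k]),k.sum(), "rear",np.median(z[(abs(L[...,1])<18)&(L[...,0]<-76)&(L[...,0]>-90)&(z>60)]))
E
```

```text
t 30.45 pos [0.563  0.1844 0.0931] F [-0.12 -0.72 12.04] turn [ 0.0012  0.0045 -0.    ] shift [ 0.0004 -0.0004  0.0001]
side1 stage top z 54.27181877774529 500
  foot plate z 88.27788182062358 16 rear nan
side4 stage top z 54.02509423460519 511
  foot plate z 105.63344534324426 122 rear 106.75962204262885
None stage top z 48.587119542315776 397
  foot plate z 78.71019754787127 88 rear 79.15058796736817
  return _methods._mean(a, axis=axis, dtype=dtype,
  ret = ret.dtype.type(ret / rcount)
```

>>> play_rows(
  rows=[0, 0, 0, 0, 0, 0.0002, 0.2, 0, 0, 0, 0, 0, 0.0004, 0.2, 0, 0, 0, 0, 0, 0.0006, 0.2, 0, 0, 0, 0, 0, 0.0008, 0.2, 0, 0, 0, 0, 0, 0.001, 0.2, 0, 0, 0, 0, 0, 0.001, 0.2, 0, 0, 0, 0, 0, 0.001, 0.2, 0, 0, 0, 0, 0, 0.001, 0.2, 0, 0, 0, 0, 0, 0.001, 0.2, 0, 0, 0, 0, 0, 0.001, 0.2],
)

```text
time: 31.75
ee_pos: [0.563, 0.1844, 0.0923]
eef_rot: [-0.194, 3.131, 0.002]
ft_force: [-1.1, -1.0, 13.8]
gripper_width: 0.53
finger_force: 66.3
```

```bash
python3 - <<'E'
from h import *
go(.5626,.184,.093,187.1)
for n in("side4","side5",None):
  d=np.load(f"pics/{n}.npz")["d"] if n else grab("side","side6")[1]
  C=cloud("side",d); a=np.radians(7.1); R=np.array([[np.cos(a),np.sin(a)],[-np.sin(a),np.cos(a)]])
  L=(C[...,:2]-[.5615,.1856])@R.T*1000; z=C[...,2]*1000
  k=(L[...,1]<-50)&(L[...,1]>-75)&(L[...,0]<0)&(L[...,0]>-95)&(z>40)&(z<62); print(n,"stage top z",np.percentile(z[k],[25,50,75]).round(1),k.sum())
  k=(L[...,1]<-40)&(L[...,1]>-64)&(L[...,0]>22)&(L[...,0]<54)&(z>60); print("  foot plate z",np.median(z[k]),k.sum())
E
```

```text
t 31.75 pos [0.563  0.1844 0.0923] F [-1.05 -0.97 13.79] turn [ 0.0013  0.0046 -0.0001] shift [ 0.0004 -0.0004 -0.0007]
side4 stage top z [59.  59.5 59.9] 212
  foot plate z 105.63344534324426 122
side5 stage top z [49.5 50.1 50.6] 213
  foot plate z 78.71019754787127 88
None stage top z [49.  49.5 50. ] 207
  foot plate z 78.06771620297931 90
```

Load is about 22 N, with the plate sunk 10 mm and the feet still about 7–8 mm short. I'll check what it is bearing on before pressing more.

```bash
python3 - <<'E'
from h import *
s=robot.sense(); print(s["ft_force"],s["ft_torque"])
im=np.load("pics/side6.npz")["im"]
cv2.imwrite("pics/crop5.png",cv2.resize(im[125:215,200:320,::-1],None,fx=6.5,fy=6.5,interpolation=2))
E
```

```text
[-0.78951389  0.13682153 12.76052621] [-0.12138711  0.2520274   0.01515542]
```

View pics/crop5.png

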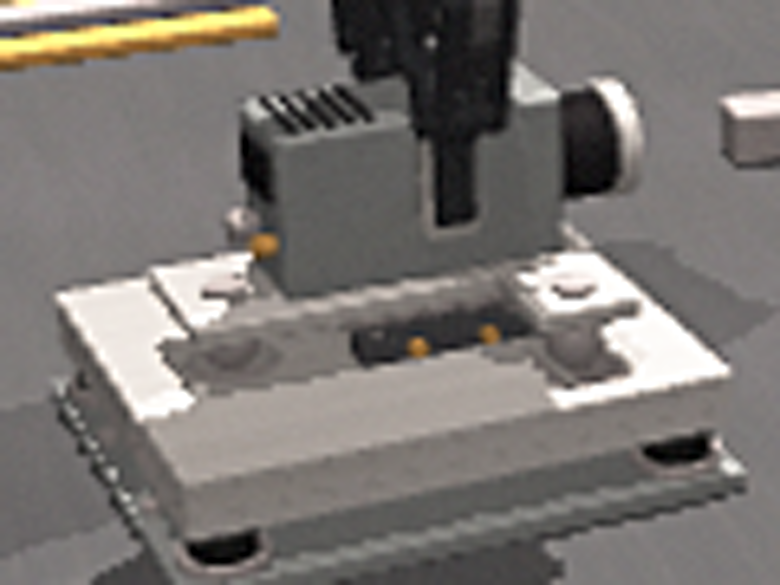

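The image shows the rear ball over its pocket at (235,345) and the right ball over the groove at (575,345), with the keel on the jaws. The moment suggests the rear is bearing more, so I'll level it and press slightly further.

>>> play_rows(
  rows=[0.0003, 0.001, 0, 0, 0, 0, 0.2, 0.0006, 0.002, 0, 0, 0, 0, 0.2, 0.001, 0.0035, 0, 0, 0, 0, 0.2, 0.0013, 0.005, 0, 0, 0, 0.0001, 0.2, 0.0013, 0.005, 0, 0, 0, 0.0003, 0.2, 0.0013, 0.005, 0, 0, 0, 0.0005, 0.2, 0.0013, 0.005, 0, 0, 0, 0.0007, 0.2, 0.0013, 0.005, 0, 0, 0, 0.0007, 0.2, 0.0013, 0.005, 0, 0, 0, 0.0007, 0.2, 0.0013, 0.005, 0, 0, 0, 0.0007, 0.2],
)

```text
time: 33.05
ee_pos: [0.5631, 0.1845, 0.0918]
eef_rot: [-0.194, 3.136, 0.0]
ft_force: [-1.2, -0.2, 13.8]
gripper_width: 0.532
finger_force: 66.4
```

```bash
cat > st.py <<'E'
from h import *
import sys
go(.5626,.184,.093,187.1); print("M",robot.sense()["ft_torque"].round(3))
d=grab("side",sys.argv[1])[1]
C=cloud("side",d); a=np.radians(7.1); R=np.array([[np.cos(a),np.sin(a)],[-np.sin(a),np.cos(a)]])
L=(C[...,:2]-[.5615,.1856])@R.T*1000; z=C[...,2]*1000
k=(L[...,1]<-50)&(L[...,1]>-75)&(L[...,0]<0)&(L[...,0]>-95)&(z>40)&(z<62); sink=59.5-np.median(z[k])
k=(L[...,1]<-40)&(L[...,1]>-64)&(L[...,0]>22)&(L[...,0]<54)&(z>58); p=np.median(z[k]); r=np.median(z[(abs(L[...,1])<18)&(L[...,0]<-76)&(L[...,0]>-90)&(z>60)])
print("sink",sink,"plate",p,"rear",r,"gap",p-80+sink)
E
python3 st.py side7
```

```text
t 33.05 pos [0.5631 0.1845 0.0918] F [-1.22 -0.22 13.79] turn [ 0.0001  0.0001 -0.0001] shift [ 0.0006 -0.0004 -0.0012]
M [-0.079  0.206 -0.026]
sink 10.258459920088377 plate 77.2211626195091 rear 78.1788396859883 gap 7.479622539597479
```

>>> play_rows(
  rows=[0, 0, 0, 0, 0, 0.0001, 0.2, 0, 0, 0, 0, 0, 0.0002, 0.2, 0, 0, 0, 0, 0, 0.0003, 0.2, 0, 0, 0, 0, 0, 0.0004, 0.2, 0, 0, 0, 0, 0, 0.0005, 0.2, 0, 0, 0, 0, 0, 0.0006, 0.2, 0, 0, 0, 0, 0, 0.0006, 0.2, 0, 0, 0, 0, 0, 0.0006, 0.2, 0, 0, 0, 0, 0, 0.0006, 0.2, 0, 0, 0, 0, 0, 0.0006, 0.2],
)

```text
time: 34.35
ee_pos: [0.5631, 0.1845, 0.0913]
eef_rot: [-0.194, 3.135, 0.0]
ft_force: [-0.5, -1.3, 14.1]
gripper_width: 0.529
finger_force: 66.4
```

```bash
python3 st.py side8
```

```text
t 34.35 pos [0.5631 0.1845 0.0913] F [-0.46 -1.27 14.07] turn [ 0.0001  0.0002 -0.    ] shift [ 0.0006 -0.0004 -0.0017]
M [-0.195  0.294  0.047]
sink 10.488437811013611 plate 77.00569531847268 rear 77.64305765561461 gap 7.494133129486286
```

>>> play_rows(
  rows=[0, 0, 0, 0, 0, 0.0001, 0.2, 0, 0, 0, 0, 0, 0.0002, 0.2, 0, 0, 0, 0, 0, 0.0003, 0.2, 0, 0, 0, 0, 0, 0.0004, 0.2, 0, 0, 0, 0, 0, 0.0005, 0.2, 0, 0, 0, 0, 0, 0.0006, 0.2, 0, 0, 0, 0, 0, 0.0006, 0.2, 0, 0, 0, 0, 0, 0.0006, 0.2, 0, 0, 0, 0, 0, 0.0006, 0.2, 0, 0, 0, 0, 0, 0.0006, 0.2],
)

```text
time: 35.65
ee_pos: [0.5632, 0.1845, 0.0908]
eef_rot: [-0.194, 3.135, 0.0]
ft_force: [-1.4, -0.4, 14.7]
gripper_width: 0.53
finger_force: 66.4
```

```bash
python3 st.py side9
```

```text
t 35.65 pos [0.5632 0.1845 0.0908] F [-1.36 -0.4  14.73] turn [ 0.0001  0.0003 -0.0001] shift [ 0.0007 -0.0004 -0.0022]
M [-0.146  0.21  -0.07 ]
sink 10.590687113502582 plate 76.52731663279823 rear 77.12367522150377 gap 7.118003746300815
```

The jaws are yielding: the gap is shrinking while the plate hardly sinks further. I'll go on.

>>> play_rows(
  rows=[0, 0, 0, 0, 0, 0.0001, 0.2, 0, 0, 0, 0, 0, 0.0002, 0.2, 0, 0, 0, 0, 0, 0.0003, 0.2, 0, 0, 0, 0, 0, 0.0004, 0.2, 0, 0, 0, 0, 0, 0.0005, 0.2, 0, 0, 0, 0, 0, 0.0006, 0.2, 0, 0, 0, 0, 0, 0.0007, 0.2, 0, 0, 0, 0, 0, 0.0008, 0.2, 0, 0, 0, 0, 0, 0.0008, 0.2, 0, 0, 0, 0, 0, 0.0008, 0.2],
)

```text
time: 36.95
ee_pos: [0.5638, 0.1845, 0.0887]
eef_rot: [-0.194, 3.135, 0.0]
ft_force: [5.2, 0.1, 5.5]
gripper_width: 0.527
finger_force: 65.6
```

```bash
python3 st.py side10
```

```text
t 36.95 pos [0.5638 0.1845 0.0887] F [5.2  0.11 5.54] turn [ 0.      0.0003 -0.0003] shift [ 0.0012 -0.0004 -0.0043]
M [ 4.050e-01 -1.177e+00 -1.000e-03]
sink 6.853108022103349 plate 74.3167392831411 rear 74.61227823338619 gap 1.1698473052444527
```

It snapped: the force dropped about 9 N and the gap is about 1 mm. The +5 N along x comes from my earlier backward shift, so I'll undo that and press slightly, then let go.

>>> play_rows(
  rows=[0, 0, 0, -0.0003, 0, 0, 0.2, 0, 0, 0, -0.0006, 0, 0, 0.2, 0, 0, 0, -0.0009, 0, 0, 0.2, 0, 0, 0, -0.0012, 0, 0, 0.2, 0, 0, 0, -0.0014, 0, 0.0005, 0.2, 0, 0, 0, -0.0014, 0, 0.001, 0.2, 0, 0, 0, -0.0014, 0, 0.0015, 0.2, 0, 0, 0, -0.0014, 0, 0.0015, 0.2, 0, 0, 0, -0.0014, 0, 0.0015, 0.2, 0, 0, 0, -0.0014, 0, 0.0015, 0.2],
)

```text
time: 38.25
ee_pos: [0.5638, 0.1845, 0.0872]
eef_rot: [0.194, -3.134, -0.0]
ft_force: [0.4, -1.4, 8.9]
gripper_width: 0.531
finger_force: 66.0
```

```bash
python3 st.py side11
```

```text
t 38.25 pos [0.5638 0.1845 0.0872] F [ 0.44 -1.37  8.93] turn [ 0.0001 -0.0021 -0.0003] shift [ 0.0013 -0.0003 -0.0058]
M [ 0.403 -0.351 -0.044]
sink 8.235228575049852 plate 73.15170252026698 rear 73.05649255915776 gap 1.3869310953168323
```

Gap unchanged by the extra load, so it's home. I'll unload the base by about 4 mm, then open.

>>> play_rows(
  rows=[0, 0, 0, 0, 0, -0.001, 0.2, 0, 0, 0, 0, 0, -0.002, 0.2, 0, 0, 0, 0, 0, -0.003, 0.2, 0, 0, 0, 0, 0, -0.004, 0.2, 0, 0, 0, 0, 0, -0.004, 0.35, 0, 0, 0, 0, 0, -0.004, 0.5, 0, 0, 0, 0, 0, -0.004, 0.7, 0, 0, 0, 0, 0, -0.004, 0.9, 0, 0, 0, 0, 0, -0.004, 1, 0, 0, 0, 0, 0, -0.004, 1],
)

```text
time: 39.55
ee_pos: [0.5624, 0.1838, 0.0897]
eef_rot: [0.194, -3.13, 0.003]
ft_force: [-0.0, -0.2, 0.0]
gripper_width: 1.0
finger_force: 0.0
```

```bash
python3 st.py side12
```

```text
t 39.55 pos [0.5624 0.1838 0.0897] F [-0.   -0.18  0.03] turn [-0.0014 -0.0058 -0.0001] shift [-0.0002  0.0002 -0.0033]
M [ 0.017  0.011 -0.026]
sink 4.039991422961059 plate 76.91426714815141 rear 77.46551355073582 gap 0.9542585711124687
```

>>> play_rows(
  rows=[0, 0, 0, 0, 0, -0.006, 1, 0, 0, 0, 0, 0, -0.018, 1, 0, 0, 0, 0, 0, -0.034, 1, 0, 0, 0, 0, 0, -0.052, 1, 0, 0, 0, 0, 0, -0.072, 1, 0, 0, 0, 0, 0, -0.092, 1, 0, 0, 0, 0, 0, -0.105, 1, 0, 0, 0, 0, 0, -0.12, 1, 0, 0, 0, 0, 0, -0.12, 1, 0, 0, 0, 0, 0, -0.12, 1],
)

```text
time: 40.85
ee_pos: [0.5632, 0.1841, 0.2095]
eef_rot: [0.194, -3.13, 0.003]
ft_force: [-0.2, 0.7, 0.8]
gripper_width: 0.998
finger_force: 0.0
```

```bash
python3 st.py side13; python3 - <<'E'
from h import *
im=np.load("pics/side13.npz")["im"]
cv2.imwrite("pics/crop6.png",cv2.resize(im[110:215,195:325,::-1],None,fx=6,fy=5.7,interpolation=2))
E
```

```text
t 40.85 pos [0.5632 0.1841 0.2095] F [-0.21  0.73  0.82] turn [-0.0014 -0.0056 -0.0001] shift [-1.000e-04  1.000e-04  1.165e-01]
M [-0.039  0.009  0.021]
sink 4.030369180292169 plate 76.84637804236134 rear 77.76249025701753 gap 0.8767472226535062
```

View pics/crop6.png

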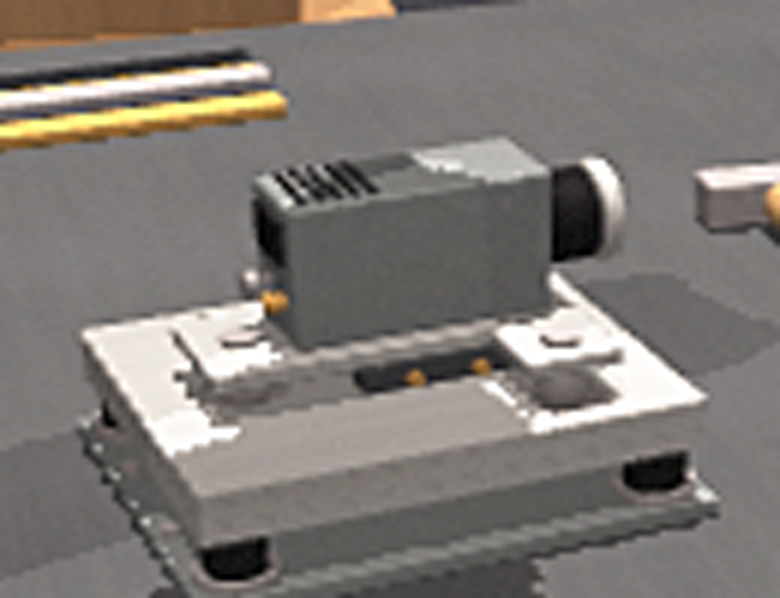

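```bash
python3 - <<'E'
from h import *
for n,o,yaw,z0 in(("side0",(.5341,-.2283),8.3,93),("side13",(.5560,.1845),7.1,138.5)):
  C=cloud("side",np.load(f"pics/{n}.npz")["d"]); a=np.radians(yaw); R=np.array([[np.cos(a),np.sin(a)],[-np.sin(a),np.cos(a)]])
  L=(C[...,:2]-o)@R.T*1000; z=C[...,2]*1000
  k=(np.abs(z-z0)<5)&(np.abs(L[...,0])<48)&(np.abs(L[...,1])<18)
  c=np.linalg.lstsq(np.c_[L[k],np.ones(k.sum())],z[k],rcond=None)[0]; print(n,k.sum(),"slope fwd,left",c[:2].round(4),"z",c[2].round(2))
  k=(np.abs(z-z0)<4)&(np.abs(L[...,0])<70)&(np.abs(L[...,1])<35); r=cv2.minAreaRect((C[k][:,:2]*1000).astype(np.float32)); print(r)
E
```

```text
side0 931 slope fwd,left [-0.0103  0.003 ] z 93.89
((533.6976318359375, -228.09384155273438), (108.5623779296875, 48.50614929199219), 8.675943374633789)
side13 232 slope fwd,left [-0.0124  0.0069] z 139.43
((556.0962524414062, 183.18048095703125), (108.440673828125, 47.31494140625), 8.077900886535645)
```

The housing rose 45.5 mm. A 49 mm rise less the 3.5 mm sink from its own weight gives the same figure, and its tilt is unchanged, so it's home. I'll hand in.

```bash
python3 -c "
from h import *
print(job_done())"
```

```text
the job is handed in; nothing more can be done
None
```

The projector is back on its base with the catch snapped over the keel and the gripper clear, handed in at about 41 s; by depth measurement it is home and level, but the hand-in returned no verdict, and I did not re-measure the tin, brush and offcut.

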